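# Shut the loaded reflow oven and start it

### The job

The circuit board is ready to be soldered in the small reflow oven: push the oven's open drawer fully home with the fingertips, without gripping its handle and smoothly enough that the board stays where it lies on the tray, then press the round start button on the sloping panel all the way in and let it go. Do not lift the board, do not start the oven while the drawer is open, and leave the paste jar, solder reel, scrap tub and cutters where they are.

Things in the scene. Friction and masses are not known exactly. Their poses are not given: they have to be found in the camera images.
- oven: White metal benchtop reflow oven, fixed to the desk: 310 deep (x) x 290 wide (y) x 170 high (z) mm. Origin: centre of its underside, on the desk (z = 0). Its front looks along its own -x: upright to 115 mm, then the control panel slopes back at 30 degrees to the top edge, 95 mm further back. The small flat keys under the screen are dead.
- drawer: The oven's drawer, axes as the oven's. It slides along the oven's x, stands open 100 to 150 mm towards -x, takes 2 to 5 N to push, has no spring and stops hard with its front panel against the oven. Front panel 250 wide, 85 high, 15 thick, good to push on. Origin: middle of the panel's lower rear edge, 22 mm above the desk; fully home it lies 155 mm from the oven's origin along -x.
- drawer_handle (a point): Middle of the drawer's steel bar handle, also good to push on; moves with the drawer. The bar is 11 mm thick, 120 mm long along the drawer's y, level, 82 mm above the desk; its middle stands 35 mm in front of the panel's outer face, so 50 mm from the drawer's origin along -x (205 mm from the oven's origin when fully home).
- drawer_tray (a point): Place on the top of the drawer's aluminium tray where the board lies, about 37 mm above the desk; moves with the drawer, axes as the oven's. It lies 80 mm behind the outer face of the drawer's front panel. The tray is 200 x 230 mm with a rim 10 mm high.
- board: Loose green circuit board, 70 x 90 mm, 2 mm thick with parts up to 8 mm high, 35 g, lying on the tray within 5 mm (x) and 12 mm (y) of drawer_tray; it can slip if the drawer is hit or pushed faster than about 0.15 m/s. Origin: centre of its underside.
- start (a joint): How far the start button is pressed, in m: 0 = out, 0.005 = all the way in. Spring button: 1.5 N to start it, 5 N fully down.
- start_top (a point): Centre of the top face of the round start button: 32 mm across, 7 mm proud of a black collar 42 mm across and 5 mm high, on the right-hand part of the sloping panel as one faces the oven. Its z axis points out of the button, square to the panel (30 degrees from upright, leaning to the oven's -x); press against z.
- jar: Solder-paste jar, round, 50 mm across, 45 mm high, standing beside the open drawer. Origin: centre of its underside.
- reel: Reel of solder wire, round, 52 mm across, 44 mm high, standing on its end. Origin: centre of its underside.
- tub: Small open plastic tub of solder scraps, 62 x 62 x 32 mm. Origin: centre of its underside.
- cutters: Side cutters lying flat on the desk, jaws along +x: 148 mm long (from 98 mm behind to 50 mm ahead of its origin), 53 mm wide, 11 mm high. Origin: under the pivot.
Not all that is in view belongs to the job. There is more than one size of the board; the one meant has the size given above.

How it is judged:
By the outcome, as a careful person would: the job done as asked, in the order asked, and still so for the second after the job is handed in, with the robot touching nothing.
It also fails if it takes over 45 s, if anything falls off the work surface, if the arm or the gripper's body presses on something with over 40 N, if the wrist force passes 120 N, or if a joint passes its speed limit or range.

### The arm

A 7-joint arm with a two-finger parallel gripper is mounted at the origin on the work surface. World frame = base frame: x ahead of the robot, y to its left, z up, the work surface at z = 0. Lengths are in mm, angles in rad, forces in N, time in s.
With the tool pointing down it reaches from about 425 to 825 mm from the base axis. Payload 3.6 kg.
Tool frame: the origin (TCP) lies at the very end of the fingers, on their centre line; the grasp point (between the pads) lies env.tcp_to_grasp behind it (env.tcp_to_grasp is the distance from the TCP to the grasp point, in mm); z points along the fingers, y is the line along which they close (so a half turn about z gives the same grasp; the last joint's range is limited). The gripper opens to 85 mm and grips with 20 to 120 N. Pads are 22 mm wide; open, the fingers measure 114 mm over their backs; the gripper's body (76 mm by 85 mm) begins 54 mm behind the grasp point. The pads swing forward as they close: fully open they stand 13 mm farther back than shut.
Start: joints at [-1.284, 0.615, -0.013, 1.423, 0.008, 1.103, -0.04], TCP at [199.987, 618.44, 231.297] pointing down, gripper open.
Joint ranges: [-3.12, 3.12], [-0.3, 2.06], [-1.34, 1.32], [0.26, 2.42], [-1.36, 4.5], [0.01, 1.98], [-2.84, 2.84]. Speed limits (rad/s): [2.79, 2.79, 3.14, 3.14, 3.14, 3.14, 3.14].

### API

Orientations are given as a rotation vector (axis times angle).
In Python, from plant import env, hand, kin, eyes gives the robot as it stands. Calls block until the motion is done:
- env.move_to(position, orientation): joint-space move of the TCP to a pose.
- env.movel(position, rotation=None, feed=150): straight line of the TCP; rotation=None keeps the orientation; feed is the mean speed in mm/s.
- env.set_joints(angles): joint-space move.
- hand.open_jaws() and hand.clamp(f_grip=None): open the fingers fully, or close them until they stop; f_grip is the grip in N (None keeps the last).
- env.hold(seconds).
- kin.solve_ik(position, orientation): joint angles nearest the present ones, or None.
- eyes.camera(name): name is "scene" or "top" or "wrist"; returns the picture (420x560x3 uint8, red, green, blue); there is no depth.
- eyes.camera_params(name): a dict with "fx", "fy", "cx", "cy" (pixels), "dist_coeffs" ([k1, k2, p1, p2, k3] as OpenCV has them; the pictures are not rectified), "R" (3x3) and "t" (3): a world point X has camera coordinates R X + t. Camera axes: x right, y down, z forward; pixel columns grow to the right and rows downward; lengths in mm; the calibration is good to about 2 mm. A picture is of the moment at which its call begins: read the wrist's pose just before it. camera_params takes no time and is no camera call; for the wrist camera it gives the pose at the moment of the call.
A pose or a line that the arm cannot do raises env.IKError and nothing moves.
- env.hand_in(): hands the job in; it is judged then, once.
Readings, each from a call of its own:
- env.current_t(): time.
- env.current_joint_pos(): joint angles.
- env.current_qvel(): joint speeds.
- env.current_joint_efforts(): joint torques, N m.
- env.current_tool_pos(): TCP position.
- env.current_tcp_rot(): TCP orientation.
- env.current_wrist_force(): force on the tool from outside, world axes, zero at the start.
- env.current_wrist_torque(): the same for the moment, N m.
- env.current_width(): finger opening in mm.
- env.current_grip_force(): force on a finger pad.
Only numpy, scipy, OpenCV 4.12 (cv2) and the standard library are available. Lean on these libraries where they do the work, as an engineer would, in place of code of your own. Each camera call takes 0.05 s, during which the arm holds its last target. There are 200 camera calls.

## Working session

There is one attempt and no reset: what is moved stays moved. The work goes in short steps, each a Python script; the robot and the scene stay as the last script left them, time stands still between calls to the robot, and variables do not carry over. Pictures are saved under pics/ and viewed, at most 10 in all, crops included, and the job is handed in when it is done.

```bash
mkdir -p pics; ls
python3 - <<'E'
from plant import env, hand, kin, eyes
import cv2
for n in ("scene","top"):
    cv2.imwrite(f"pics/{n}0.png",eyes.camera(n)[:,:,::-1])
    p=eyes.camera_params(n); print(n,p)
print(env.current_t(),env.tcp_to_grasp,env.current_tcp_rot())
E
```

```text
pics
scene {'fx': 387.3750728074692, 'fy': 387.3750728074692, 'cx': 280.57434277245073, 'cy': 209.0067192716732, 'dist_coeffs': array([-0.01109003,  0.        ,  0.        ,  0.        ,  0.        ]), 'R': array([[ 0.5859994 ,  0.81008111, -0.01932082],
       [ 0.5709648 , -0.42971079, -0.69953401],
       [-0.57498165,  0.39889501, -0.71433807]]), 't': array([-308.97362931, -252.09640588, 1360.40982098])}
top {'fx': 456.08238210827807, 'fy': 456.08238210827807, 'cx': 280.48844244625616, 'cy': 213.32502980524865, 'dist_coeffs': array([-0.1066321,  0.       ,  0.       ,  0.       ,  0.       ]), 'R': array([[ 0.01061797, -0.99991376,  0.00772886],
       [-0.9849437 , -0.01179213, -0.17247273],
       [ 0.172549  , -0.00578118, -0.98498397]]), 't': array([-18.81752422, 590.06355492, 891.68862404])}
0.1 18.700000000000003 [-0.48918971 -3.1029047   0.00362563]
```

View pics/scene0.png

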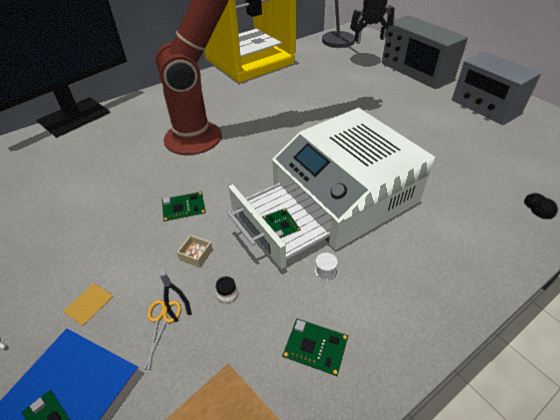

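View pics/top0.png

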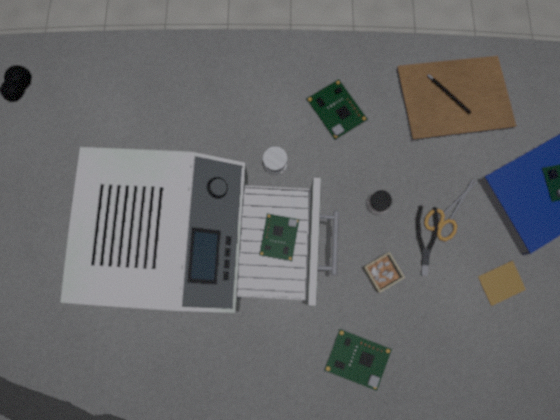

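The two views show the oven at world +y, with its drawer open towards -y (image right in the top view). The handle is at about (332,243) in top. The button is at about (219,187) in top and (339,190) in scene. I'll enlarge both for exact pixels.

Run:
```python
import cv2
t=cv2.imread("pics/top0.png")[140:320,180:350]; s=cv2.imread("pics/scene0.png")[130:280,220:400]
cv2.imwrite("pics/tc.png",cv2.resize(cv2.convertScaleAbs(t,alpha=1.3),None,fx=3.3,fy=3.3,interpolation=cv2.INTER_CUBIC))
cv2.imwrite("pics/sc.png",cv2.resize(s,None,fx=4,fy=4,interpolation=cv2.INTER_CUBIC))
```

```text
(no output)
```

View pics/tc.png

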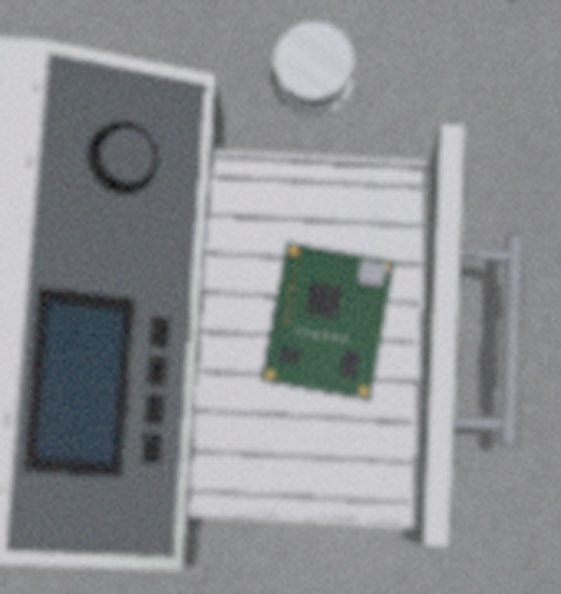

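View pics/sc.png

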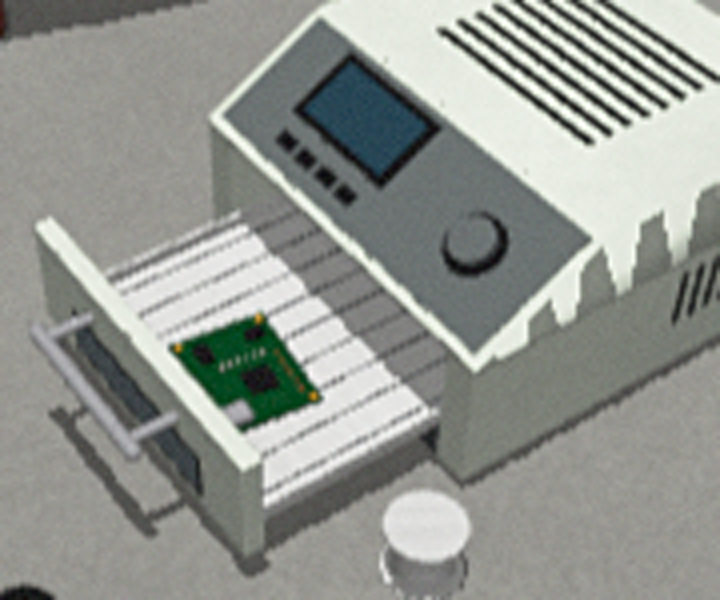

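The enlarged top view gives these full-image pixels:

| Feature | Pixel(s) |
|---|---|
| Button face | (219.1,187) |
| Oven front edge at z=115 | (244.5,162.7) to (235.5,312.1) |
| Drawer panel outer top edge | (320.6,177.9) to (316.1,305.5) |
| Handle bar | (336.4,211.8) to (333.9,273.3) |

In scene, the button is at (339,190). The jar stands clear of the drawer's path.

```bash
cat > h.py <<'E'
import numpy as np, cv2
from plant import env, hand, kin, eyes
def ray(p,uv):
    K=np.array([[p["fx"],0,p["cx"]],[0,p["fy"],p["cy"]],[0,0,1]])
    n=cv2.undistortPoints(np.array([[uv]],float),K,np.array(p["dist_coeffs"])).ravel()
    d=p["R"].T@np.r_[n,1]; return -p["R"].T@p["t"], d/np.linalg.norm(d)
def onz(p,uv,z):
    c,d=ray(p,uv); return c+d*(z-c[2])/d[2]
def tri(rs):
    A=sum(np.eye(3)-np.outer(d,d) for c,d in rs); b=sum((np.eye(3)-np.outer(d,d))@c for c,d in rs)
    return np.linalg.solve(A,b)
E
python3 - <<'E'
from h import *
np.set_printoptions(precision=1,suppress=True)
T=eyes.camera_params("top");S=eyes.camera_params("scene")
for n,a,b,z in (("front",(244.5,162.7),(235.5,312.1),115),("panel",(320.6,177.9),(316.1,305.5),107),("bar",(336.4,211.8),(333.9,273.3),87)):
    A,B=onz(T,a,z),onz(T,b,z); d=A-B; print(n,A,B,(A+B)/2,np.linalg.norm(d),np.degrees(np.arctan2(d[1],d[0])))
X=tri([ray(T,(219.1,187)),ray(S,(339,190))]);print("btn",X)
for r in (ray(T,(219.1,187)),ray(S,(339,190))): print(np.linalg.norm(np.cross(X-r[0],r[1])))
# scene checks
print("panel scene", onz(S,(220+262/4,130+460/4),107),onz(S,(220+38/4,130+222/4),107))
print("front scene", onz(S,(220+478/4,130+365/4),115),onz(S,(220+213/4,130+118/4),115))
E
```

```text
front [679.3  60.1 115. ] [391.1  70.1 115. ] [535.2  65.1 115. ] 288.4442633781607 -2.0001269788439147
panel [652.5 -90.3 107. ] [404.7 -80.9 107. ] [528.6 -85.6 107. ] 247.9770044931739 -2.1639181383357142
bar [ 588.4 -123.4   87. ] [ 466.4 -117.4   87. ] [ 527.4 -120.4   87. ] 122.14655364924992 -2.8087150274545962
btn [623.3 105.9 148.4]
2.3668243965974822
2.36682439659765
panel scene [656.8 -77.4 107. ] [406.8 -76.3 107. ]
front scene [680.5  63.2 115. ] [395.5  72.9 115. ]
```

```bash
cat >> h.py <<'E'
from scipy.spatial.transform import Rotation as Rn
ex=np.array([np.sin(np.radians(2.1)),np.cos(np.radians(2.1)),0])
def rv(zt,xt):
    return Rn.from_matrix(np.c_[xt,np.cross(zt,xt),zt]).as_rotvec()
def creep(d,maxd,fstop,step,feed):
    "step along d until the opposing force exceeds fstop; returns distance gone, force"
    p0=np.array(env.current_tool_pos()); f0=np.array(env.current_wrist_force()); s=0
    while s<maxd:
        s+=step; env.movel(p0+d*s,feed=feed)
        f=-(np.array(env.current_wrist_force())-f0)@d
        if f>fstop: break
    return s,f
E
python3 - <<'E'
from h import *
np.set_printoptions(precision=1,suppress=True)
down=np.array([0,0,-1.])
best=None
for sg in (1,-1):
    r=rv(down,sg*ex); q=kin.solve_ik([522,-165,200],r); print(sg,q)
    if q is not None and (best is None or abs(q[6])<abs(best[1][6])): best=(r,q)
r=best[0]
hand.clamp(20)
p=np.array(env.current_tool_pos()); env.movel(p+[0,0,60],feed=150)
env.move_to([522,-165,200],r)
env.movel([522,-165,66],feed=150); env.hold(.2)
print(env.current_t(),env.current_tool_pos(),env.current_width(),env.current_wrist_force())
s,f=creep(ex,50,1.0,2,25)
print(s,f,env.current_tool_pos(),env.current_t())
cv2.imwrite("pics/t1.png",cv2.resize(eyes.camera("scene")[100:310,170:450,::-1],None,fx=2.5,fy=2.5))
E
```

```text
1 [-0.2  0.6  0.7  1.8 -0.5  1.   0.7]
-1 [-0.4  0.7  1.1  1.8 -0.7  1.1 -2.2]
5.65 [ 522.5 -165.2   66.8] -0.20940658472118817 [ 0. -0. -0.]
30 2.2725220841694527 [ 523.6 -135.8   66.9] 9.4
```

View pics/t1.png

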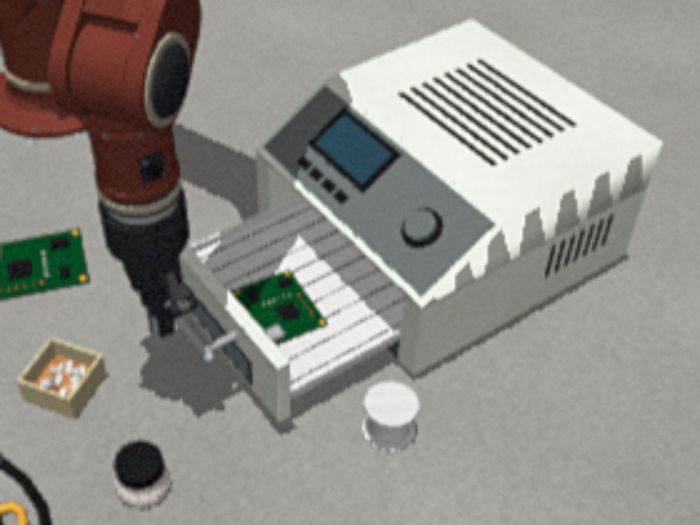

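The fingertips touch the bar near its middle at picture position (170,310), and nothing else is in contact. Next I push smoothly, then creep onto the stop.

Run:
```python
from h import *
np.set_printoptions(precision=1,suppress=True)
p=np.array(env.current_tool_pos())
env.movel(p+ex*122,feed=45); print(env.current_tool_pos(),env.current_wrist_force(),env.current_t())
s,f=creep(ex,30,10,1.5,12)
print(s,f,env.current_tool_pos(),env.current_wrist_force(),env.current_t())
im=eyes.camera("top")
cv2.imwrite("pics/t2.png",cv2.resize(im[140:320,180:350,::-1],None,fx=3.3,fy=3.3,interpolation=cv2.INTER_CUBIC))
```

```text
[528.  -14.   66.9] [ 1.5 -2.4  0.3] 12.3
30.0 -0.4898819762637169 [529.1  16.2  66.9] [ 0.3 -1.9 -1.2] 17.7917
```

View pics/t2.png

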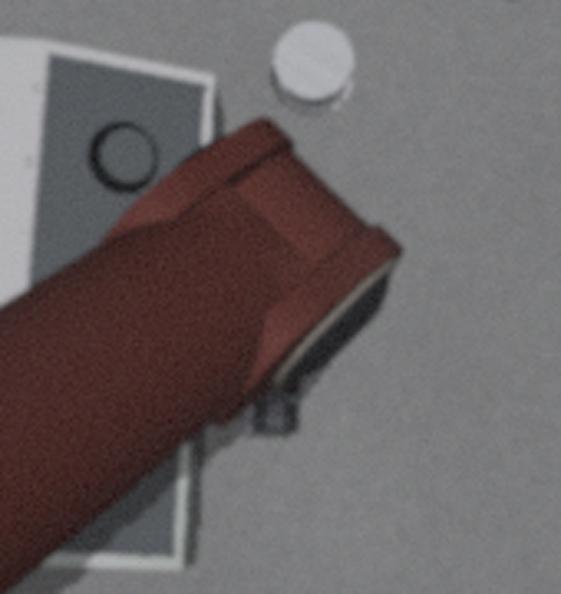

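The arm hides the drawer here and there was no hard stop, so I'll look from the scene camera.

Run:
```python
from h import *
im=eyes.camera("scene")
cv2.imwrite("pics/s2.png",cv2.resize(im[100:310,170:450,::-1],None,fx=2.8,fy=2.8,interpolation=cv2.INTER_CUBIC))
```

```text
(no output)
```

View pics/s2.png

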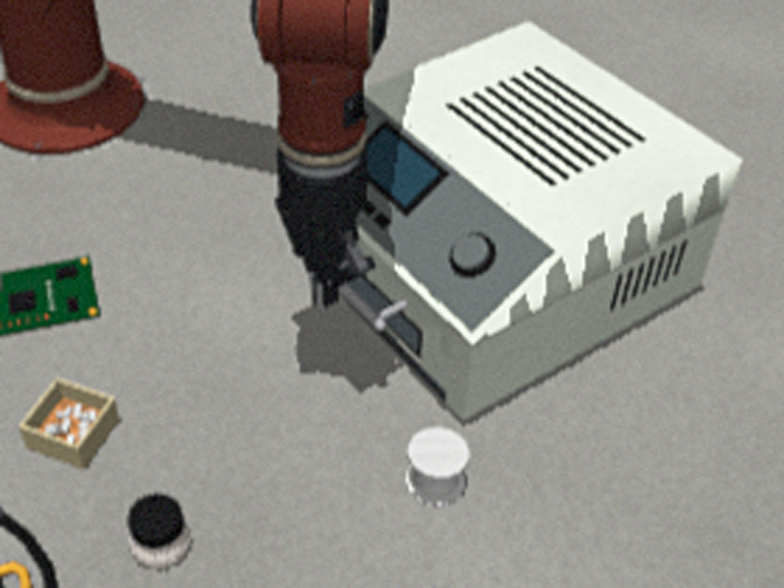

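The drawer front is nearly flush with the oven at about (420,370), with the bar in front of it, and the jar and reel are untouched. I'll keep creeping until a hard stop shows.

Run:
```python
from h import *
np.set_printoptions(precision=1,suppress=True)
s,f=creep(ex,16,9,1,12)
print(s,f,env.current_tool_pos(),env.current_wrist_force(),env.current_t())
if f>9:
    p=np.array(env.current_tool_pos())
    env.movel(p-ex*35,feed=100)
    im=eyes.camera("scene")
    cv2.imwrite("pics/s3.png",cv2.resize(im[150:270,240:400,::-1],None,fx=4.5,fy=4.5,interpolation=cv2.INTER_CUBIC))
```

```text
16 -0.5382593922741775 [529.8  32.4  67. ] [ 1.  -1.9 -0.8] 21.8917
```

```bash
ls pics
```

```text
s2.png
sc.png
scene0.png
t1.png
t2.png
tc.png
top0.png
```

Run:
```python
from h import *
a=eyes.camera("scene")[150:270,240:400,::-1]; w=eyes.camera("wrist")[:,:,::-1]
a=cv2.resize(a,(400,300),interpolation=cv2.INTER_CUBIC); w=cv2.resize(w,(400,300))
cv2.imwrite("pics/s3.png",np.hstack([a,w]))
```

```text
(no output)
```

View pics/s3.png

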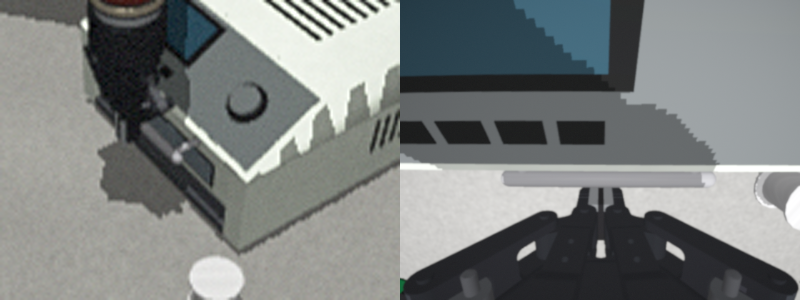

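Run:
```python
from h import *
np.set_printoptions(precision=1,suppress=True)
W=eyes.camera_params("wrist");S=eyes.camera_params("scene");T=eyes.camera_params("top")
for uv,z in (((144,251),82),((438,251),82),((144,235),115),((438,235),115),((205*1.4,104*1.4*0+132*1.4),129)): print("wrist",uv,z,onz(W,uv,z))
# bar right end in scene crop (180,155)/2.5 ; oven bottom front right corner (240,250); top corner(245,182)
for uv,z in (((180,155),82),((240,250),0),((245,182),115)): print("scene",z,onz(S,(240+uv[0]/2.5,150+uv[1]/2.5),z))
# initial scene: bar right end (134,450), left (38,332); oven bottom corner (465,480)
for uv,z in (((134,448),82),((38,332),82),((465,480),0),((478,365),115)): print("scene0",z,onz(S,(220+uv[0]/4,130+uv[1]/4),z))
print(env.current_tool_pos(), env.current_joint_pos(), kin.solve_ik(env.current_tool_pos(),env.current_tcp_rot()))
```

```text
wrist (144, 251) 82 [470.4  49.8  82. ]
wrist (438, 251) 82 [600.6  45.   82. ]
wrist (144, 235) 115 [487.3  68.7 115. ]
wrist (438, 235) 115 [582.7  65.2 115. ]
wrist (287.0, 184.79999999999998) 129 [533.9  86.1 129. ]
scene 82 [594.2  51.8  82. ]
scene 0 [677.5  67.7   0. ]
scene 115 [682.1  57.1 115. ]
scene0 82 [ 587.7 -120.8   82. ]
scene0 82 [ 471.2 -117.7   82. ]
scene0 0 [677.8  68.2   0. ]
scene0 115 [680.5  63.2 115. ]
[529.7  32.3  67. ] [-0.6  0.8  0.8  2.  -0.9  0.8  0.7] [-0.6  0.8  0.8  2.  -0.9  0.8  0.7]
```

```bash
python3 - <<'E'
from h import *
np.set_printoptions(precision=1,suppress=True)
T=eyes.camera_params("top");S=eyes.camera_params("scene")
for uv in ((80,149),(63,303)): print("back",onz(T,uv,170))
for uv in ((192.5,153),(182,306)): print("top edge front",onz(T,uv,170))
print("scene back top right",onz(S,(434,156),170))
# s3 right crop: current panel features: lower right of panel (225,205), (225,222) slot; window right end (213,180)
for uv,z in (((224,208),22),((224,228),0)): print(onz(S,(240+uv[0]/2.5,150+uv[1]/2.5),z))
# panel in scene0 lower right outer corner (245,555)/4
print("p0",onz(S,(220+243/4,130+555/4),22))
E
python3 - <<'E'
import cv2
im=cv2.imread('pics/s3.png')[60:260,60:290]
cv2.imwrite('pics/s4.png',cv2.resize(im,None,fx=3,fy=3,interpolation=cv2.INTER_CUBIC))
E
```

```text
back [688.3 368.5 170. ]
back [401.9 375.9 170. ]
top edge front [681.1 152.9 170. ]
top edge front [402.3 159.6 170. ]
scene back top right [690.9 370.3 170. ]
[637.8  78.3  22. ]
[645.4  73.8   0. ]
p0 [653.  -89.9  22. ]
```

View pics/s4.png

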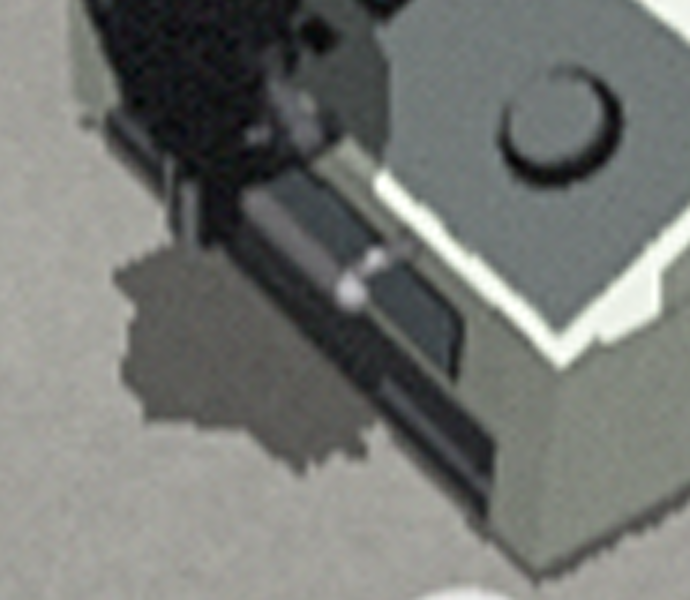

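The camera fix puts the bar 18 mm in front of the oven's face, where the stated home is 50 mm. The drawer met no stop and has gone about 32 mm past home. I can bring it back without gripping: press the shut fingertips on top of the bar and drag it towards me by friction.

Run:
```python
from h import *
np.set_printoptions(precision=1,suppress=True)
dn=np.array([0,0,-1.])
P=lambda: np.array(env.current_tool_pos())
F=lambda: np.array(env.current_wrist_force())
p=P(); env.movel(p-ex*8,feed=60); f0=F(); env.movel(p-ex*8+[0,0,25],feed=100)
env.movel(p+ex*16+[0,0,25],feed=80)
s,f=creep(dn,9,10,1,20); print("down",s,f,P(),env.current_t())
if f>10:
    q=P(); z=q[2]; d=0
    while d<32:
        d+=4; t=q-ex*d; t[2]=z; env.movel(t,feed=30)
        g=F()-f0; z+= -0.4 if g[2]<8 else (0.4 if g[2]>18 else 0); print(d,g,P()[1:])
    print(env.current_t())
    im=eyes.camera("wrist"); cv2.imwrite("pics/w5.png",im[:,:,::-1]); 
    W=eyes.camera_params("wrist"); np.save("w5.npy",np.array([W],dtype=object),allow_pickle=True)
```

```text
down 6 11.459487833803218 [530.4  49.1  87.4] 24.625
4 [-2.3 -0.6  4.3] [44.5 87.6]
8 [-1.7  1.2  7. ] [41.5 87.5]
12 [-2.   0.7  9.3] [37.5 87.4]
16 [-2.9  1.1  9.2] [33.5 87.4]
20 [-2.6  0.1 10.4] [29.5 87.4]
24 [-2.8  0.3  9.1] [25.5 87.4]
28 [-3.2  1.1  9.9] [21.5 87.4]
32 [-2.9  0.9  9.5] [17.5 87.4]
26.9083
```

Run:
```python
from h import *
a=eyes.camera("scene")[150:270,240:400,::-1]; w=cv2.imread("pics/w5.png")
a=cv2.resize(a,(400,300),interpolation=cv2.INTER_CUBIC); w=cv2.resize(w,(400,300))
cv2.imwrite("pics/s5.png",np.hstack([a,w]))
```

```text
(no output)
```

View pics/s5.png

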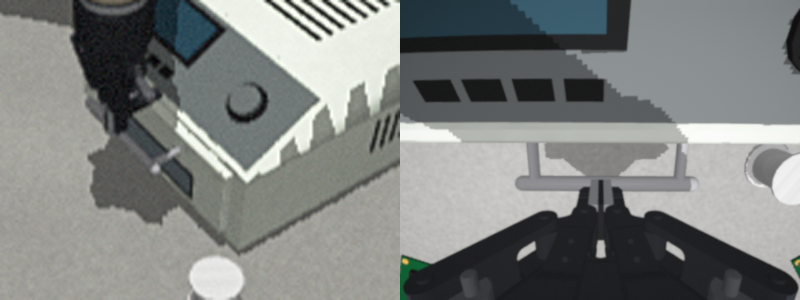

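The panel is proud of the oven front again (scene crop about (225,210)). In the wrist view the bar is at row 184 and the panel's outer edge at row 143. I'll work out the exact position.

Run:
```python
from h import *
np.set_printoptions(precision=1,suppress=True)
W=eyes.camera_params("wrist");S=eyes.camera_params("scene")
for n,uv,z in (("barL",(518,184),82),("barR",(697,184),82),("panel@107",(560,142.5),107),("lip@115",(560,142.5),115),("liptop@115",(560,123),115)):
    print(n,onz(W,((uv[0]-400)*1.4,uv[1]*1.4),z))
for n,uv,z in (("barR",(178,152),82),("panel bot R",(218,233),22),("panel top R outer",(218,170),107),("oven top R",(245,181),115),("oven foot",(240,251),0)):
    print(n,onz(S,(240+uv[0]/2.5,150+uv[1]/2.5),z))
im=cv2.imread("pics/w5.png"); print(im[150:275:3,200].mean(1).astype(int)); print(im[150:275:3,100].mean(1).astype(int))
```

```text
barL [470.6  22.7  82. ]
barR [599.7  18.   82. ]
panel@107 [508.5  58.  107. ]
lip@115 [510.   59.8 115. ]
liptop@115 [510.9  70.2 115. ]
barR [589.7  52.8  82. ]
panel bot R [659.6  51.3  22. ]
panel top R outer [649.8  52.3 107. ]
oven top R [681.1  58.  115. ]
oven foot [678.4  66.8   0. ]
[ 92  91  93  93  93  92  92 137 173 173 174 181 181 180 180 179 163 192
 195 193 191 196 197 201 200 197 195 196 198 202 199 195 135 130 142 143
 146 142 134 164 198 196]
[ 91  91  90  91  92  91  92 140 170 171 172 179 180 180 180 179 163 192
 196 197 193 195 193 193 196 195 192 191 193 192 195 193 190 195 192 192
 196 199 195 191 193 194]
```

The bar is still about 5 mm too deep. I'll drag it 9 mm more, then push gently from the front to the computed home, logging force in case the stop is felt.

Run:
```python
from h import *
np.set_printoptions(precision=1,suppress=True)
P=lambda: np.array(env.current_tool_pos())
F=lambda: np.array(env.current_wrist_force())
q=P(); env.movel(q-ex*9,feed=30); print(F())
q=P(); env.movel(q+[0,0,8],feed=80); env.movel(q+[0,0,8]-ex*28,feed=120)
r=q-ex*28; r[2]=67; env.movel(r,feed=100); f0=F(); print(P(),f0,env.current_t())
env.movel(r+ex*(-12-r[1]),feed=50); L=[(P()[1],(F()-f0)[1])]
for y in np.arange(-10.5,0,1.5):
    env.movel(r+ex*(y-r[1]),feed=15); L.append((P()[1],(F()-f0)[1]))
    if L[-1][1]<-8: break
print(np.array(L),env.current_t())
im=eyes.camera("wrist"); cv2.imwrite("pics/w6.png",im[:,:,::-1]); g=im.mean(2)
W=eyes.camera_params("wrist")
for c in (140,200): print(c,g[150:330:3,c].astype(int))
for v in range(170,330,12): print(v,onz(W,(200,v),82)[1],onz(W,(200,v),107)[1],onz(W,(200,v),115)[1])
```

```text
[0.2 1.3 4.5]
[527.9 -18.9  66.5] [ 0.   0.3 -0.2] 28.5083
[[-11.3  -0.7]
 [-10.5  -0.1]
 [ -8.9   0. ]
 [ -7.4   0.6]
 [ -5.8  -0.1]
 [ -4.4  -0.3]
 [ -2.9  -0.3]
 [ -1.7  -0.1]] 30.5583
140 [153 153 153 153 153 153 152 153 142 135 166 166 166 167 165 165 167 167
 166 162 167 167 166 166 165 164 162 166 166 167 172 164 154 156 158 158
 159 165 168 172 171 168 162 164 166 166 162 166 167 165 163 166 166 165
 165 159 157 146  42  23]
200 [152 152 151 151 151 151 150 149 141 115 107 108 109 109 110 109 105 106
 105 105 108 108 108 106 107 108 109 150 159 102 104 114 117 118 117 115
 108 129 165 168 170 169 167 168 164 160 162 165 130  24  22  28  33  23
  23  23  27  26  30  29]
170 50.49843483380459 53.87444011443927 54.95476180424237
182 45.53984142421908 49.8781067757881 51.266351688290186
194 40.48104718069602 45.80101748476317 47.50340798206466
206 35.31677112731935 41.638916086771715 43.66200247379646
218 30.04142728250634 37.38730061067307 39.73798007568642
230 24.649094124847785 33.04139866004987 35.72693611131453
242 19.133480952615287 28.596140300958304 31.624191292428073
254 13.487890670066996 24.046128069889185 27.42476403783229
266 7.705178462254558 19.385603668103684 23.123339733975413
278 1.7777057340959743 14.608410839247448 18.714236472895912
290 -4.302711414042378 9.707953843713547 14.191366726195447
302 -10.544860026990762 4.67715084249992 9.548194320736947
314 -16.958195455714687 -0.49161861865749756 4.777685969200789
326 -23.552915026504152 -5.806572982299187 -0.12774352815358725
```

The bar now sits at 16 mm and the panel's outer face at about 52 mm. That matches home (66−50 and 66−15) to about 1 mm. I'll give it a last light touch, then go for the button.

Run:
```python
from h import *
np.set_printoptions(precision=1,suppress=True)
P=lambda: np.array(env.current_tool_pos())
p=P(); s,f=creep(ex,1.8,1.2,.6,12); print("touch",s,f,P(),env.current_t())
n=np.array([0,0,np.cos(np.pi/6)])-.5*ex
# button-top plane: 12 mm out from the sloping panel
c=np.array([535.5,66.,115.])+12*n
pts=[]
for cam,uv in (("top",(219.1,187)),("scene",(339,190))):
    o,d=ray(eyes.camera_params(cam),uv); pts.append(o+d*((c-o)@n)/(d@n))
B=np.mean(pts,0); print(np.array(pts),B)
zt=-n; ey=np.cross([0,0,1.],ex); best=None
for sg in (1,-1):
    r=rv(zt,sg*np.cross(ey,zt)); 
    q=kin.solve_ik(B+40*n,r)
    if q is not None and (best is None or np.abs(q-np.array(env.current_joint_pos())).max()<best[1]): best=(r,np.abs(q-np.array(env.current_joint_pos())).max())
print(best); r=best[0]
p=P(); env.movel(p-ex*20,feed=150); p=P(); env.movel([p[0],p[1],230],feed=250)
env.move_to(B+60*n,r); print(env.current_t(),P())
env.movel(B+10*n,feed=100)
s,f=creep(-n,24,9,1,25); print("press",s,f,P(),(P()-B)@n,env.current_t())
env.hold(.1)
env.movel(P()+60*n,feed=120); print(env.current_t(),env.current_wrist_force())
a=eyes.camera("scene"); t=eyes.camera("top")
cv2.imwrite("pics/a.png",a[:,:,::-1]);cv2.imwrite("pics/t.png",t[:,:,::-1])
# untouched-object check: changed pixels around jar/reel/tub/cutters in the scene view
b=cv2.imread("pics/scene0.png")[:,:,::-1]; D=cv2.absdiff(a,b).max(2)
for nme,(x,y) in dict(white=(326,266),black=(227,290),tub=(195,250),cutters=(175,295)).items(): print(nme,(D[y-14:y+14,x-14:x+14]>40).sum())
```

```text
touch 0.6 1.4383281454371104 [528.8  -1.6  67.1] 30.8583
[[621.  103.4 152.2]
 [627.7 104.6 153.1]] [624.3 104.  152.7]
(array([-2. , -1.9, -0.5]), np.float64(0.4940749240062905))
32.5333 [622.   73.2 202.9]
press 16 9.445358976704227 [624.6 106.  148.7] -4.448339106441798 37.1833
37.95 [-0.   0.1 -0.7]
white 46
black 0
tub 0
cutters 0
```

Run:
```python
from h import *
np.set_printoptions(precision=1,suppress=True)
for f in ("top0","t"):
    i=cv2.imread(f"pics/{f}.png")[140:185,255:296]; m=(i.mean(2)>165); ys,xs=np.nonzero(m); print(f,m.sum(),xs.mean()+255,ys.mean()+140)
for f in ("scene0","a"):
    i=cv2.imread(f"pics/{f}.png")[245:285,308:346]; m=(i.mean(2)>190); ys,xs=np.nonzero(m); print(f,m.sum(),xs.mean(),ys.mean())
t=cv2.imread("pics/t.png").mean(2); T=eyes.camera_params("top")
for v in (220,240,260,280,295): print(v,t[v,230:280:1].astype(int).tolist())
for u in (240,245,250,260,265): print(u,onz(T,(u,260),107)[:2],onz(T,(u,260),87)[:2])
```

```text
top0 0 nan nan
t 0 nan nan
scene0 303 17.739273927392738 16.33003300330033
a 310 17.81290322580645 16.441935483870967
220 [58, 53, 55, 56, 54, 58, 53, 55, 60, 56, 58, 58, 57, 56, 64, 56, 59, 62, 57, 58, 58, 61, 53, 56, 59, 63, 58, 59, 60, 59, 59, 60, 62, 57, 61, 56, 56, 59, 64, 62, 61, 60, 62, 62, 64, 62, 58, 62, 59, 57]
240 [75, 62, 54, 48, 49, 59, 59, 61, 56, 62, 60, 64, 62, 56, 60, 63, 63, 59, 60, 58, 62, 59, 61, 64, 60, 57, 60, 62, 55, 62, 60, 58, 62, 60, 61, 58, 62, 61, 59, 61, 60, 61, 56, 58, 62, 56, 62, 63, 56, 62]
260 [60, 68, 62, 62, 75, 93, 108, 119, 130, 137, 139, 132, 131, 130, 128, 126, 132, 128, 130, 131, 126, 128, 126, 129, 125, 126, 117, 98, 77, 55, 54, 58, 58, 61, 59, 61, 64, 58, 62, 58, 59, 59, 60, 57, 54, 59, 56, 50, 58, 54]
280 [63, 64, 61, 64, 60, 58, 71, 60, 62, 63, 66, 63, 62, 62, 64, 63, 62, 61, 58, 65, 65, 58, 61, 58, 63, 71, 98, 113, 128, 127, 119, 113, 115, 118, 115, 115, 111, 114, 108, 105, 91, 68, 56, 57, 53, 53, 54, 45, 52, 67]
295 [63, 64, 60, 60, 60, 62, 58, 64, 52, 65, 62, 57, 61, 59, 59, 59, 62, 58, 58, 61, 60, 65, 52, 54, 54, 54, 60, 55, 56, 51, 47, 52, 62, 85, 107, 109, 105, 96, 91, 83, 90, 93, 112, 127, 128, 131, 137, 134, 134, 135]
240 [489.   64.6] [490.4  66.3]
245 [489.1  55.1] [490.5  56.5]
250 [489.2  45.5] [490.6  46.7]
260 [489.5  26.4] [490.9  27.1]
265 [489.6  16.8] [491.   17.4]<stdin>:4: RuntimeWarning: Mean of empty slice.
  ret = ret.dtype.type(ret / rcount)
```

```bash
python3 -c "
from plant import env
print(env.current_t(),env.hand_in())"
```

```text
the job is handed in; nothing more can be done
38.05 None
```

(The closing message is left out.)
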